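# Set the filter wheel and open the light shutter

## Robot

A 6-joint arm with a two-finger parallel gripper is mounted at the origin on the work surface. World frame = base frame: x ahead of the robot, y to its left, z up, the work surface at z = 0. Lengths are in m, angles in rad, forces in N, time in s.
With the tool pointing down it reaches from about 0.225 to 0.875 m from the base axis. Payload 3.4 kg.
Tool frame: the origin (TCP) lies between the finger pads; the fingertips stand 11 mm ahead of it and the grasp point (between the pads) lies 8 mm behind it; z points along the fingers, y is the line along which they close (so a half turn about z gives the same grasp; the last joint's range is limited). The gripper opens to 85 mm and grips with 20 to 120 N. Pads are 22 mm wide; open, the fingers measure 114 mm over their backs; the gripper's body (76 mm by 85 mm) begins 54 mm behind the grasp point. The pads swing forward as they close: fully open they stand 13 mm farther back than shut.
Start: joints at [-1.28, 0.276, 1.505, -0, 1.361, -0.121], TCP at [0.23, -0.527, 0.242] pointing down, gripper open.
Joint ranges: [-2.89, 2.89], [-0.75, 2.08], [0.22, 2.7], [-1.18, 4.32], [0.11, 2.71], [-2.7, 2.7]. Speed limits (rad/s): [2.57, 2.57, 3.14, 3.14, 3.14, 3.14].

## Interface

Orientations are given as a unit quaternion [w, x, y, z].
In Python, from rig import manip, imaging gives the robot as it stands. The module is installed in compiled form; this text tells all that it offers.
- The arm moves only by the tool jog_arm, never from a script. Its argument "deltas" is one flat list of numbers, 7 for each row, row after row: the turn, a rotation vector about the world's x, y, z in degrees, then the shift along the world's x, y, z in mm, then the opening, from 0 (shut) to 1 (fully open). In form: [ax, ay, az, tx, ty, tz, gripper, ax, ay, az, tx, ty, tz, gripper, ...]. A call has 1 to 20 rows; each row is the pose to reach, as a shift and turn from the pose commanded when the call began; what a row does not reach only later rows make up. A row lasts 1/10 s, in which the tool goes at most 50 mm and 8.59 degrees, less where a joint would pass 70% of its speed; a pose out of reach is approached as far as the arm can. A call with a gripper value outside its range is refused whole. The fingers move at their own pace and stop on an object; "grip_force" is the grip in N (left out, the last holds). Time passes only in rows, so rows that repeat a pose let the fingers close. It gives the time, the measured TCP pose, the force, the opening and the grip force at its end, in the units of the state.
- manip.get_state(): the state, without advancing time (a new reading comes with each control period).
- imaging.get_image(name): name is "scene" or "top"; returns the picture (480x640x3 uint8, blue, green, red); there is no depth.
- imaging.calibration(name): a dict with "mtx" (3x3 intrinsics, pixels), "cam_to_world" (4x4, takes a point from camera to world coordinates). Camera axes: x right, y down, z forward; pixel columns grow to the right and rows downward; lengths in m; the calibration is good to about 2 mm. A picture is of the moment at which its call begins. calibration takes no time and is no camera call.
- manip.sign_off(): hands the job in; it is judged then, once.
The state is a dict: "clock": time; "qpos": joint angles; "qd": joint speeds; "effort": joint torques, N m; "position": TCP position; "ee_rot": TCP orientation; "contact_force": force on the tool from outside, world axes, zero at the start; "moment": the same for the moment, N m; "width": finger opening in m; "gripper_force": force on a finger pad.
Only numpy, scipy, OpenCV 4.12 (cv2) and the standard library are available. Lean on these libraries where they do the work, as an engineer would, in place of code of your own. Each camera call takes 0.05 s, during which the arm holds its last target. There are 200 camera calls.

## Task

On the inspection lamp, turn the three-spoked filter wheel by pushing a spoke sideways with a fingertip until the amber filter sits centred over the glowing light port; the wheel only rests on its spindle, so do not lift it. Then push the red-tipped shutter lever sideways, towards the wheel, fully open against its stop, without opening it before the amber filter is in place. Do not pick anything up and leave the loose things around the lamp where they stand.

Things in the scene. Friction and masses are not known exactly. Their poses are not given: they have to be found in the camera images.
- illuminator: fixed flat aluminium lamp housing on the table, 240 mm (its x) x 350 mm (its y) x 30 mm tall. Origin on the wheel's axis at table height; its x axis points away from the port, its y axis towards the shutter lever; the housing reaches 120 mm to either side in x, from -120 to +230 mm in y
- port (a point): centre of the glowing round light port (30 mm across) in the housing's top face, 30 mm above the table, 92 mm from the wheel's axis in the housing's -x direction. A white dash lies either side of it, 34 mm off
- hub_top (a point): top centre of the filter wheel's hub (44 mm across), on its vertical axis, 80 mm above the table. Three black spokes 120 degrees apart run out from it, each 12 mm wide, 56 to 74 mm above the table, bare from 22 to 70 mm from the axis, with a 26 mm gap to the housing below. The wheel (about 0.35 kg) rests on its spindle by its weight
- amber_filter (a point): centre of the amber (orange) filter, on top of its round black holder (44 mm across) at the end of its spoke, 76 mm above the table, 92 mm from the wheel's axis. The other two spokes carry a blue and a green filter in like holders
- wheel (a joint): turning angle of the filter wheel, rad, growing anticlockwise seen from above; 0 (or a whole turn, 6.283) has the amber filter over the port. No stops, turns either way, friction about 0.1 N m, stays where it is left
- shutter_tip (a point): top centre of the red round end (22 mm across) of the steel shutter lever, 68 mm above the table, 78 mm from its pivot. The lever bar is 12 mm wide, at 48 to 66 mm above the table
- shutter_pivot (a point): top of the shutter lever's vertical pivot, 68 mm above the table, 50 mm in x and 180 mm in y from the wheel's axis in the housing's frame. Two steel stop pins stand 24 mm from it, their tops 58 mm above the table
- shutter (a joint): angle of the shutter lever, rad: 0 closed (tip leaning away from the wheel), growing anticlockwise seen from above as the tip swings towards the wheel, 1.2 fully open at its stop. Friction about 0.1 N m, stays where it is left
- filter_cell: brass filter cell, an empty ring 34 mm across and 12 mm tall, loose on the far left corner of the lamp housing, loose bystander; origin at its underside's centre
- lens_jar: small closed jar, 48 mm across, 60 mm tall, standing right of the housing, loose bystander; origin at its underside's centre
- swab_box: blue box with white lid, 80 x 45 x 30 mm, right of the housing, loose bystander; origin at its underside's centre
- screwdriver: screwdriver lying behind (far side of) the housing, loose bystander; about 20 cm long
- lens_barrel: black stepped lens barrel, 36 mm across, 48 mm tall, on the far side of the housing, loose bystander; origin at its underside's centre
- screw_cup: white open cup, 60 mm across, 45 mm tall, on the far side of the housing, loose bystander; origin at its underside's centre
- cleaner_bottle: clear bottle with blue cap, 60 mm across, 140 mm tall, left of the housing, loose bystander; origin at its underside's centre

How it is judged:
On the way, in this order (a step that is already met when the one before it is completed fails the run):
1. the amber filter is centred over the port while the shutter is still closed (horizontal distance between amber_filter and port below 0.01 m and value of joint shutter below 0.3 rad), for 0.3 s.
2. the shutter lever is pushed fully open (value of joint shutter above 1.1 rad), for 0.2 s.
At the end, for the whole second after the job is handed in: The amber filter's centre is within 10 mm (horizontally) of the port's centre, the shutter lever is open to more than 1.1 of 1.2 rad, the wheel sits down on its spindle (within 5 mm), and wheel and lever are at rest (horizontal distance between amber_filter and port below 0.01 m and value of joint shutter above 1.1 rad and distance of hub_top from where it was at the start of the episode below 0.005 m and velocity of joint wheel between -0.05 and 0.05 rad/s and velocity of joint shutter between -0.05 and 0.05 rad/s); the robot touches nothing.
It fails at once if the shutter is opened (beyond 0.35 rad) while the amber filter is more than 20 mm off the port (value of joint shutter above 0.35 rad and horizontal distance between amber_filter and port above 0.02 m).
It fails at once if the wheel is lifted on its spindle by more than 10 mm (distance of hub_top from where it was at the start of the episode above 0.01 m).
It fails at once if a loose thing is moved or lifted by more than 20 mm (distance of any of filter_cell, lens_jar, swab_box, screwdriver, lens_barrel, screw_cup, cleaner_bottle from where it was at the start of the episode above 0.02 m).
It also fails if it takes over 64 s, if anything falls off the work surface, if the arm or the gripper's body presses on something with over 40 N, if the wrist force passes 120 N, or if a joint passes its speed limit or range.

## Working session

There is one attempt and no reset: what is moved stays moved. The work goes in short steps, Python scripts to look and compute and a tool call to move; the robot and the scene stay as the last step left them, time stands still between calls to the robot, and variables do not carry over. Pictures are saved under pics/ and viewed, at most 10 in all, crops included, and the job is handed in when it is done.

Besides the shell and the picture viewer there is one more tool, called after "Request:" in YAML: its name, and indented under it one key for each argument. jog_arm: Moves the arm, as the interface text tells. Its arguments: {"type":"object","properties":{"deltas":{"type":"array"},"grip_force":{"type":"number"}},"required":["deltas"]}

```bash
mkdir -p pics; python3 - <<'E'
from rig import manip, imaging
import cv2
for n in("top","scene"):
    cv2.imwrite(f"pics/{n}0.png",imaging.get_image(n)); c=imaging.calibration(n); print(c["mtx"],c["cam_to_world"])
s=manip.get_state();print(s)
E
```

```text
[[597.39159429   0.         324.04888996]
 [  0.         597.39159429 234.81421991]
 [  0.           0.           1.        ]] [[ 0.03093621 -0.97364555  0.22595859  0.32483866]
 [-0.99951132 -0.02912175  0.01135973  0.05335985]
 [-0.00448004 -0.2261996  -0.97407067  1.36186703]
 [ 0.          0.          0.          1.        ]]
[[576.77617652   0.         318.35862461]
 [  0.         576.77617652 239.66248855]
 [  0.           0.           1.        ]] [[-0.57337477  0.6146603  -0.54169557  1.22527706]
 [ 0.81923856  0.43777252 -0.37040978  0.49030786]
 [ 0.00946325 -0.65616152 -0.75456113  0.92960597]
 [ 0.          0.          0.          1.        ]]
{'clock': 0.1, 'qpos': array([-1.28000475e+00,  2.76548217e-01,  1.50600160e+00,  4.41628157e-05,
        1.36067330e+00, -1.20991601e-01]), 'qd': array([-0.00090636, -0.00246122, -0.00330222,  0.00115061, -0.00080641,
       -0.00028381]), 'effort': array([ 2.01228147e-03, -4.17696404e+01, -2.46405923e+01, -1.89210305e-04,
        5.94145444e-03,  3.22518737e-06]), 'position': array([ 0.23002775, -0.52650736,  0.24151876]), 'ee_rot': array([-8.14126952e-04,  9.78879717e-01,  2.04435406e-01, -4.76158970e-05]), 'contact_force': array([-0.30730544, -0.29054351,  0.0869941 ]), 'moment': array([ 0.00783491, -0.05131468, -0.02273846]), 'gripper_force': 0.0, 'width': 0.08547086248218949}
```

View pics/top0.png

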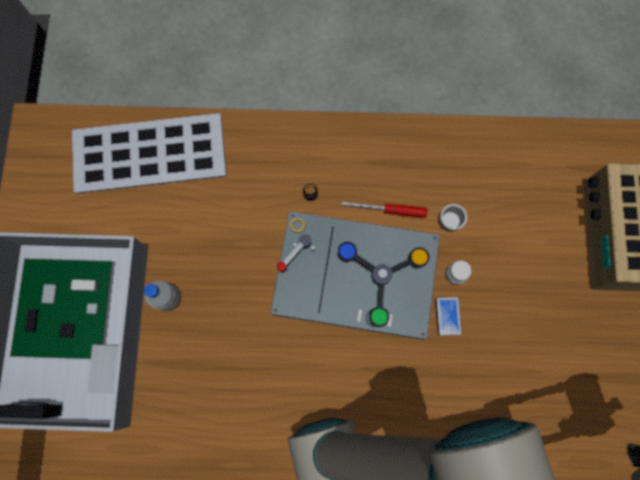

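View pics/scene0.png

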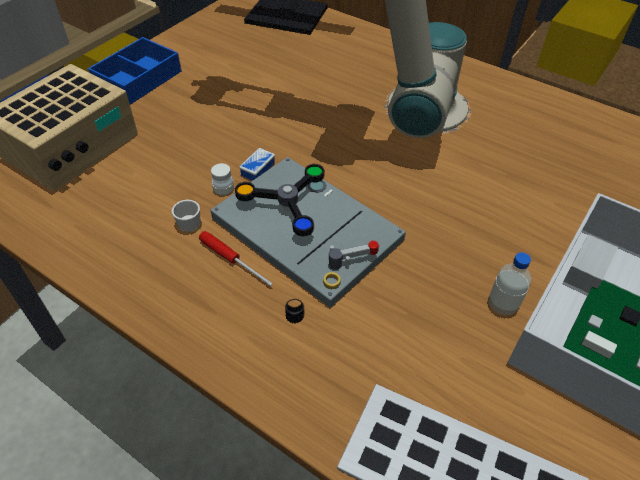

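The top view shows hub (382,274), amber (419,257), blue (347,251), green (379,317) next to the port dashes, lever pivot (305,242) and red tip (282,267). I'll enlarge it for accuracy.

```bash
cat > h.py <<'E'
import numpy as np,cv2
from rig import manip, imaging
def ray(n,u,v,z):
    c=imaging.calibration(n);K=c["mtx"];T=c["cam_to_world"]
    d=T[:3,:3]@np.linalg.inv(K)@[u,v,1];o=T[:3,3]
    return (o+d*(z-o[2])/d[2])[:2]
def proj(n,p):
    c=imaging.calibration(n);T=np.linalg.inv(c["cam_to_world"]);q=c["mtx"]@(T[:3,:3]@p+T[:3,3]);return q[:2]/q[2]
E
python3 - <<'E'
from h import *
im=cv2.imread("pics/top0.png");a=im[200:345,262:462]
cv2.imwrite("pics/c0.png",cv2.resize(a,None,fx=4,fy=4,interpolation=cv2.INTER_CUBIC))
for k,(u,v,z) in dict(hub=(382,274,.08),amber=(419,257,.076),blue=(347,251,.076),green=(379,317,.076),tip=(282,267,.068),piv=(305.5,241.5,.068)).items(): print(k,ray("top",u,v,z).round(4))
E
```

```text
hub [ 0.5387 -0.06  ]
amber [ 0.5795 -0.141 ]
blue [0.5882 0.0169]
green [ 0.4461 -0.0548]
tip [0.5497 0.1585]
piv [0.6085 0.1091]
```

View pics/c0.png

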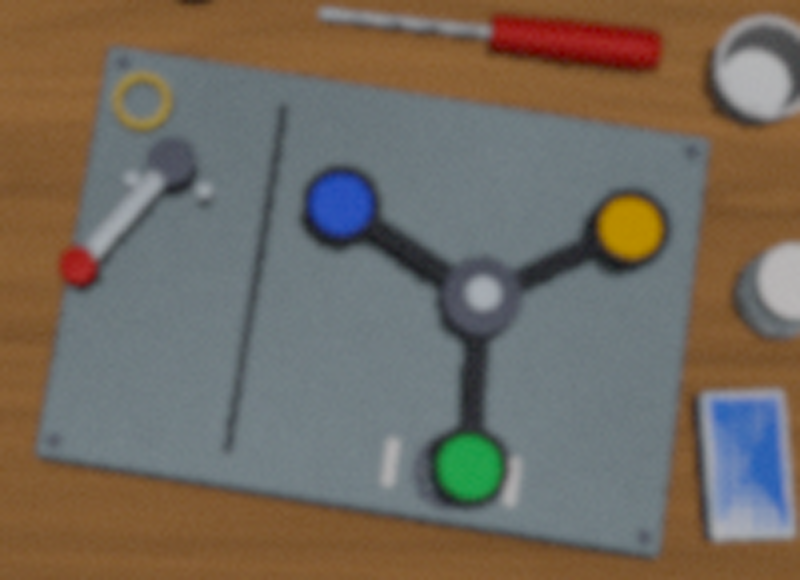

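```bash
python3 - <<'E'
from h import *
P=lambda x,y,z: ray("top",262+(x+.5)/4-.5,200+(y+.5)/4-.5,z)
L={}
for k,(u,v,z) in dict(hub=(482,293,.08),amber=(631,228,.076),blue=(341,204,.076),green=(469,466,.076),tip=(79,266,.068),piv=(171,163,.068),port=(451.5,471.5,.03),d1=(391,462,.03),d2=(512,481,.03),tl=(110,48,.03),tr=(708,138,.03),bl=(40,457,.03),br=(660,556,.03),jar=(783,285,.06)).items(): L[k]=P(u,v,z);print(k,L[k].round(4))
# fit housing: model points
M=dict(hub=(0,0),port=(-.092,0),piv=(.05,.18),tl=(.12,.23),tr=(.12,-.12),bl=(-.12,.23),br=(-.12,-.12))
from scipy.optimize import least_squares
R=lambda t:np.array([[np.cos(t),-np.sin(t)],[np.sin(t),np.cos(t)]])
f=lambda p:np.concatenate([R(p[2])@M[k]+p[:2]-L[k] for k in M])
s=least_squares(f,[.54,-.06,0]);print(s.x,s.fun.reshape(-1,2).round(4))
c=s.x[:2];port=R(s.x[2])@M['port']+c
w=[np.degrees(np.arctan2(*(L[k]-c)[::-1])) for k in('amber','blue','green')]
print("angles",w,"port",port,np.degrees(np.arctan2(*(port-c)[::-1])),'piv',R(s.x[2])@M['piv']+c)
d=L['tip']-L['piv'];print('lever',np.degrees(np.arctan2(d[1],d[0])),np.hypot(*d))
E
```

```text
hub [ 0.5412 -0.0603]
amber [ 0.5804 -0.1418]
blue [0.589  0.0172]
green [ 0.448  -0.0545]
tip [0.5516 0.16  ]
piv [0.611  0.1117]
port [ 0.4491 -0.0487]
d1 [ 0.4533 -0.0151]
d2 [ 0.4449 -0.0822]
tl [0.6864 0.1512]
tr [ 0.6432 -0.193 ]
bl [0.4501 0.1797]
br [ 0.4064 -0.1638]
jar [ 0.5541 -0.2277]
[ 0.53995739 -0.06074871 -0.1236812 ] [[-0.0013 -0.0005]
 [-0.0004 -0.0007]
 [ 0.0008  0.    ]
 [ 0.0011  0.0014]
 [ 0.001  -0.0016]
 [-0.0009  0.0026]
 [-0.0003 -0.0013]]
angles [np.float64(-63.50222066357409), np.float64(57.807852283287666), np.float64(176.12262810615852)] port [ 0.44866016 -0.04939902] 172.91358901435007 piv [0.61178136 0.11170801]
lever 140.90093096827115 0.07659055616627614
```

Request:
jog_arm:
  deltas: [0,0,123,313,524,-40,0,0,0,123,313,524,-40,0,0,0,123,313,524,-40,0,0,0,123,313,524,-40,0,0,0,123,313,524,-40,0,0,0,123,313,524,-40,0,0,0,123,313,524,-40,0,0,0,123,313,524,-40,0,0,0,123,313,524,-40,0,0,0,123,313,524,-40,0,0,0,123,313,524,-40,0,0,0,123,313,524,-40,0,0,0,123,313,524,-40,0,0,0,123,313,524,-40,0,0,0,123,313,524,-40,0,0,0,123,313,524,-40,0,0,0,123,313,524,-40,0,0,0,123,313,524,-40,0,0,0,123,313,524,-40,0,0,0,123,313,524,-40,0]

```text
clock: 2.1
position: [0.5431, -0.0032, 0.2024]
ee_rot: [0.0, 0.288, 0.958, 0.0]
contact_force: [-0.1, -0.6, -0.2]
width: 0.0002
gripper_force: 0.0
```

Request:
jog_arm:
  deltas: [0,0,0,0,0,-40,0,0,0,0,0,0,-80,0,0,0,0,0,0,-100,0,0,0,0,0,0,-100,0,0,0,0,0,0,-100,0]

```text
clock: 2.6
position: [0.5436, -0.0031, 0.1027]
ee_rot: [0.0, 0.288, 0.958, 0.0]
contact_force: [0.8, 0.1, 0.4]
width: 0.0001
gripper_force: 0.0
```

```bash
python3 - <<'E'
from h import *
im=imaging.get_image("scene")[120:270,190:390]
cv2.imwrite("pics/s1.png",cv2.resize(im,None,fx=4,fy=4,interpolation=cv2.INTER_CUBIC));print(manip.get_state()['position'])
E
```

```text
[ 0.54431158 -0.00320186  0.10353627]
```

View pics/s1.png

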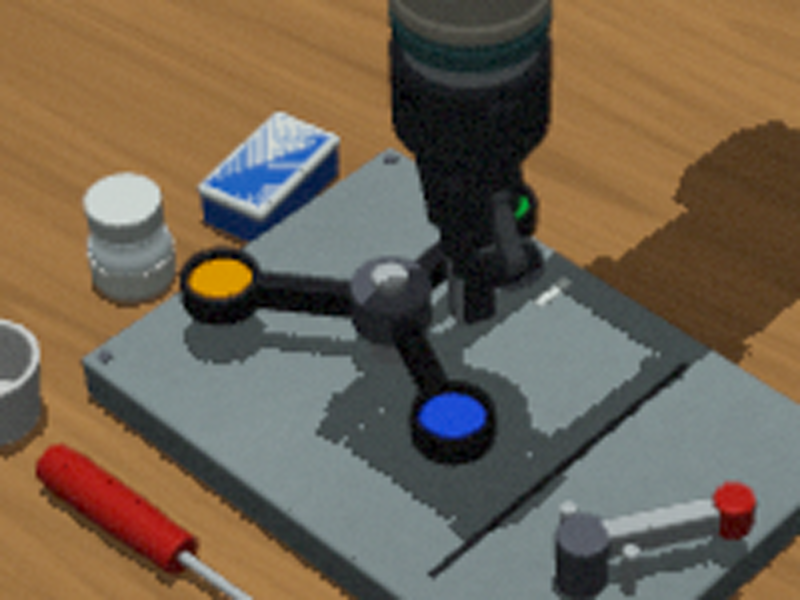

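The fingers (crop ~(470,300)) hang clear between the hub, blue and green spokes. Next: descend, and compute the sweep.

Request:
jog_arm:
  deltas: [0,0,0,0,0,-20,0,0,0,0,0,0,-40,0,0,0,0,0,0,-47,0,0,0,0,0,0,-47,0,0,0,0,0,0,-47,0]

```text
clock: 3.15
position: [0.5442, -0.0031, 0.0566]
ee_rot: [0.001, 0.287, 0.958, 0.0]
contact_force: [-0.1, 0.0, -0.0]
width: -0.0001
gripper_force: 0.0
```

```bash
python3 - <<'E'
from h import *
p=manip.get_state()['position'];print(p,manip.get_state()['contact_force'])
c=np.array([.5405,-.0605])
f0=56.8
def tgt(phi,off=17,r=50):
    a=np.radians(phi);e=np.array([np.cos(a),np.sin(a)]);t=np.array([-e[1],e[0]]);return c+e*r/1e3+t*off/1e3
p0=np.array([.5436,-.0028])
for phi in np.arange(52,-65,-6.): print(phi-56.8, ((tgt(phi)-p0)*1e3).round(0), end='; ')
E
```

```text
[ 0.5442326  -0.00309445  0.0565814 ] [-0.10138669  0.01228975 -0.02443323]
-4.799999999999997 [14. -8.]; -10.799999999999997 [ 19. -10.]; -16.799999999999997 [ 24. -13.]; -22.799999999999997 [ 29. -16.]; -28.799999999999997 [ 33. -19.]; -34.8 [ 37. -23.]; -40.8 [ 40. -28.]; -46.8 [ 43. -32.]; -52.8 [ 46. -37.]; -58.8 [ 47. -42.]; -64.8 [ 49. -48.]; -70.8 [ 50. -53.]; -76.8 [ 50. -59.]; -82.8 [ 49. -64.]; -88.8 [ 48. -70.]; -94.8 [ 47. -75.]; -100.8 [ 45. -80.]; -106.8 [ 42. -85.]; -112.8 [ 39. -90.]; -118.8 [ 35. -94.];
```

Request:
jog_arm:
  deltas: [0,0,-2,7,-4,0,0,0,0,-5,14,-8,0,0,0,0,-11,19,-10,0,0,0,0,-17,24,-13,0,0,0,0,-23,29,-16,0,0,0,0,-29,33,-19,0,0,0,0,-35,37,-23,0,0,0,0,-41,40,-28,0,0,0,0,-47,43,-32,0,0,0,0,-53,46,-37,0,0,0,0,-59,47,-42,0,0,0,0,-65,49,-48,0,0,0,0,-71,50,-53,0,0,0,0,-77,50,-59,0,0,0,0,-83,49,-64,0,0,0,0,-89,48,-70,0,0,0,0,-95,47,-75,0,0,0,0,-101,45,-80,0,0,0,0,-107,42,-85,0,0,0,0,-110,40,-88,0,0]

```text
clock: 5.15
position: [0.5844, -0.091, 0.0562]
ee_rot: [0.0, 0.95, 0.311, 0.001]
contact_force: [0.3, 2.6, -1.4]
width: 0.0001
gripper_force: 1.1
```

```bash
python3 - <<'E'
from h import *
im=imaging.get_image("top");cv2.imwrite("pics/top2.png",im)
cv2.imwrite("pics/t2.png",cv2.resize(im[200:345,262:462],None,fx=4,fy=4,interpolation=cv2.INTER_CUBIC));print(manip.get_state())
E
```

```text
{'clock': 5.2, 'qpos': array([-2.73394514e-01,  4.56139696e-01,  1.72999671e+00,  7.47332250e-04,
        9.53449772e-01,  6.63909342e-01]), 'qd': array([ 0.00525377,  0.00377715, -0.00319473, -0.00607964, -0.00315797,
       -0.10300617]), 'effort': array([-5.08153047e-01, -4.65509534e+01, -1.90919477e+01, -3.31824571e-01,
       -2.69867160e-02,  1.39308991e-01]), 'position': array([ 0.58407092, -0.09148222,  0.05622454]), 'ee_rot': array([3.04940843e-04, 9.50320651e-01, 3.11270879e-01, 1.00322848e-03]), 'contact_force': array([0.34182686, 1.08955347, 0.48689609]), 'moment': array([ 0.22948197, -0.04421938, -0.03339401]), 'gripper_force': 0.5560061149299145, 'width': -0.00031723026255187303}
```

View pics/t2.png

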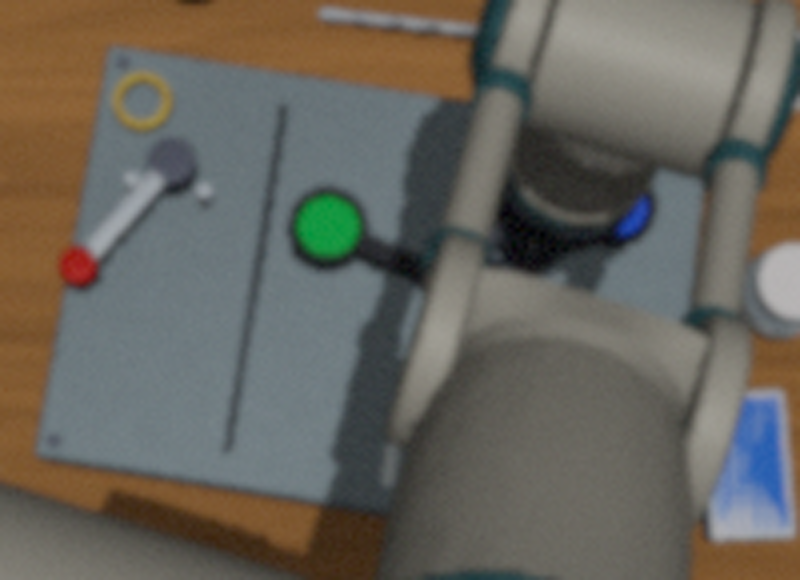

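Green is now at crop (327,226), visible; the arm hides the port. I'll use green as the angle feedback.

```bash
python3 - <<'E'
from h import *
P=lambda x,y,z: ray("top",262+(x+.5)/4-.5,200+(y+.5)/4-.5,z)
c=np.array([.5405,-.0605])
for q in(c,np.array([.5412,-.0603])):
    g=P(327,226,.076)-q;print(np.degrees(np.arctan2(g[1],g[0])),np.hypot(*g))
def tgt(phi,off=17,r=50):
    a=np.radians(phi);e=np.array([np.cos(a),np.sin(a)]);t=np.array([-e[1],e[0]]);return c+e*r/1e3+t*off/1e3
for phi in(-56,-60,-64,-67): print(phi,(tgt(phi)-tgt(-53.2))*1e3)
E
```

```text
67.07086846955977 0.09233793204530477
67.42429592275933 0.09188276803615275
-56 [-1.51032932 -2.0924319 ]
-60 [-3.84118137 -4.94810282]
-64 [-6.36555711 -7.63422545]
-67 [-8.3784743  -9.52964612]
```

Request:
jog_arm:
  deltas: [0,0,-2.8,-1.5,-2.1,0,0,0,0,-5,-2.7,-3.5,0,0,0,0,-7,-3.9,-5,0,0,0,0,-9,-5.1,-6.3,0,0,0,0,-11,-6.4,-7.6,0,0,0,0,-12.5,-7.4,-8.6,0,0,0,0,-13.5,-8.1,-9.3,0,0,0,0,-13.5,-8.1,-9.3,0,0,0,0,-13.5,-8.1,-9.3,0,0]

```text
clock: 6.1
position: [0.576, -0.1006, 0.0558]
ee_rot: [0.001, 0.98, 0.2, 0.001]
contact_force: [2.4, 2.1, 1.4]
width: 0.0003
gripper_force: 1.0
```

```bash
python3 - <<'E'
from h import *
im=imaging.get_image("top");cv2.imwrite("pics/top3.png",im)
s=manip.get_state();print(s['position'],s['contact_force'])
# green centroid, compared with earlier
for n in("pics/top2.png","pics/top3.png"):
    im=cv2.imread(n);h=cv2.cvtColor(im,cv2.COLOR_BGR2HSV);m=cv2.inRange(h,(50,120,60),(80,255,255));m[:, :320]=0;m[:200]=0;m[345:]=0
    k,l,st,ce=cv2.connectedComponentsWithStats(m);i=1+np.argmax(st[1:,4]);g=ray("top",*ce[i],.076)-[.5405,-.0605];print(ce[i],st[i,4],np.degrees(np.arctan2(g[1],g[0])))
E
```

```text
[ 0.5759371  -0.10056265  0.05582055] [1.61322218 1.39122986 1.54315059]
[343.56331878 256.22270742] 229 67.08746581139481
[348.65919283 248.30044843] 223 53.91174078766162
```

Request:
jog_arm:
  deltas: [0,0,0,5,2,0,0,0,0,0,9,4,0,0,0,0,0,9,4,10,0,0,0,0,9,4,50,0,0,0,0,9,4,90,0,0,0,8,17,50,90,0,0,0,16,17,100,90,0,0,0,24,17,150,90,0,0,0,28,17,200,90,0,0,0,28,17,250,90,0,0,0,28,17,265,90,0,0,0,28,17,265,90,0,0,0,28,17,265,90,0]

```text
clock: 7.45
position: [0.5919, 0.1638, 0.1454]
ee_rot: [0.001, 0.902, 0.432, -0.0]
contact_force: [0.2, -1.0, -0.3]
width: -0.0002
gripper_force: 0.0
```

```bash
python3 - <<'E'
from h import *
im=imaging.get_image("top");cv2.imwrite("pics/top4.png",im)
cv2.imwrite("pics/t4.png",cv2.resize(im[200:345,262:462],None,fx=4,fy=4,interpolation=cv2.INTER_CUBIC))
s=manip.get_state();print(s['position'],s['contact_force'])
E
```

```text
[0.59202371 0.16316511 0.14541066] [0.61437089 0.08661161 0.90287061]
```

View pics/t4.png

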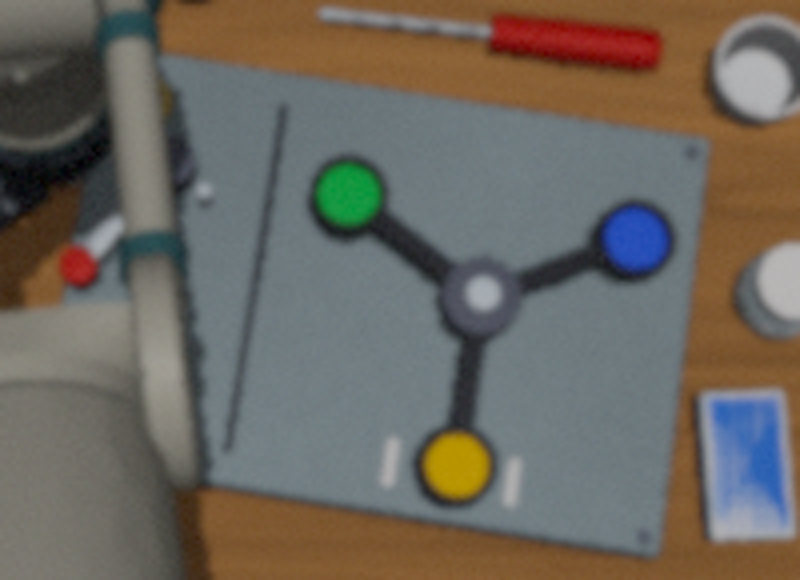

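Amber is at crop (456,465) between the dashes. Checking its offset and computing the lever sweep.

```bash
python3 - <<'E'
from h import *
P=lambda x,y,z: ray("top",262+(x+.5)/4-.5,200+(y+.5)/4-.5,z)
a=P(456,465,.076);print(a,(a-[.4487,-.0494])*1e3,'cell',P(142,101,.04))
c=np.array([.6115,.1117])
def tgt(phi,off=17,r=48):
    a=np.radians(phi);e=np.array([np.cos(a),np.sin(a)]);t=np.array([-e[1],e[0]]);return c+e*r/1e3-t*off/1e3
p0=np.array([.592,.1635])
for phi in (141,146,152,158,164,170,176,182,188,194,200,204,207,209,210,211): print(phi-141,((tgt(phi)-p0)*1e3).round(1),end='; ')
E
```

```text
[ 0.44830734 -0.04755618] [-0.39266403  1.84382141] cell [0.65290345 0.13088003]
0 [-7.1 -8.4]; 5 [-10.8 -10.9]; 11 [-14.9 -14.3]; 17 [-18.6 -18.1]; 23 [-22.  -22.2]; 29 [-24.8 -26.7]; 35 [-27.2 -31.5]; 41 [-29.1 -36.5]; 47 [-30.4 -41.6]; 53 [-31.2 -46.9]; 59 [-31.4 -52.2]; 63 [-31.3 -55.8]; 66 [-31.  -58.4]; 68 [-30.7 -60.2]; 69 [-30.6 -61.1]; 70 [-30.4 -61.9];
```

Request:
jog_arm:
  deltas: [0,0,0,0,0,-40,0,0,0,0,0,0,-75,0,0,0,0,0,0,-94,0,0,0,0,0,0,-94,0,0,0,0,0,0,-94,0]

```text
clock: 8.0
position: [0.5926, 0.1631, 0.0516]
ee_rot: [0.0, 0.903, 0.43, -0.0]
contact_force: [0.6, -0.8, 0.5]
width: 0.0001
gripper_force: 0.0
```

Request:
jog_arm:
  deltas: [0,0,0,-4,-5,0,0,0,0,0,-7,-8.4,0,0,0,0,5,-10.8,-10.9,0,0,0,0,11,-14.9,-14.3,0,0,0,0,17,-18.6,-18.1,0,0,0,0,23,-22,-22.2,0,0,0,0,29,-24.8,-26.7,0,0,0,0,35,-27.2,-31.5,0,0,0,0,41,-29.1,-36.5,0,0,0,0,47,-30.4,-41.6,0,0,0,0,53,-31.2,-46.9,0,0,0,0,59,-31.4,-52.2,0,0,0,0,63,-31.3,-55.8,0,0,0,0,66,-31,-58.4,0,0,0,0,66,-31,-58.4,0,0]

```text
clock: 9.5
position: [0.5615, 0.1061, 0.0526]
ee_rot: [0.001, 0.522, 0.853, 0.001]
contact_force: [-0.1, -0.5, -0.2]
width: 0.0001
gripper_force: 0.0
```

Request:
jog_arm:
  deltas: [0,0,2,0.3,-1.8,0,0,0,0,3,0.4,-2.7,0,0,0,0,3,0.4,-2.7,0,0]

```text
clock: 9.8
position: [0.5609, 0.1058, 0.0525]
ee_rot: [-0.001, 0.5, 0.866, 0.002]
contact_force: [-1.5, 7.3, 3.3]
width: 0.0002
gripper_force: 3.7
```

```bash
python3 - <<'E'
from h import *
im=imaging.get_image("scene")[120:300,230:430]
cv2.imwrite("pics/s5.png",cv2.resize(im,None,fx=3.3,fy=3.3,interpolation=cv2.INTER_CUBIC));print(manip.get_state()['contact_force'])
E
```

```text
[-1.98178984  6.50362607  3.77335198]
```

View pics/s5.png

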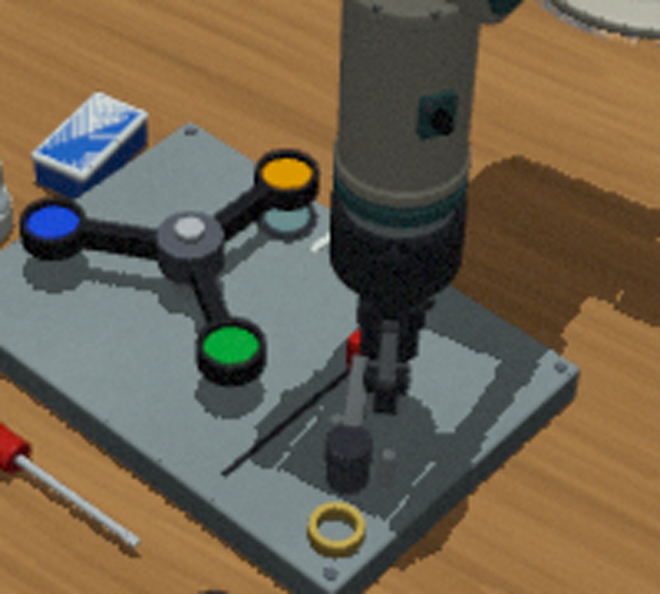

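The lever (tip at (353,347)) is swung toward the wheel, and force is rising as at a stop. One more small push, then back off and lift clear.

Request:
jog_arm:
  deltas: [0,0,1,0.5,-1.5,0,0,0,0,1,0.9,-2.8,0,0,0,0,1,0.9,-2.8,0,0]

```text
clock: 10.15
position: [0.5607, 0.1056, 0.0525]
ee_rot: [-0.003, 0.494, 0.87, 0.003]
contact_force: [-4.3, 14.9, 4.3]
width: -0.0002
gripper_force: 7.5
```

Request:
jog_arm:
  deltas: [0,0,0,-3,6,0,0,0,0,0,-7,13,0,0,0,0,0,-7,13,20,0,0,0,0,-7,13,65,0,0,0,0,-7,13,110,0,0,0,0,-30,60,130,0,0,0,0,-60,100,130,0,0,0,0,-90,140,130,0,0,0,0,-120,180,130,0,0,0,0,-120,180,130,0,0,0,0,-120,180,130,0]

```text
clock: 11.25
position: [0.4413, 0.2815, 0.1816]
ee_rot: [0.001, 0.49, 0.871, -0.0]
contact_force: [0.2, 0.2, -0.1]
width: 0.0
gripper_force: 0.0
```

```bash
python3 - <<'E'
from h import *
im=imaging.get_image("top")
cv2.imwrite("pics/t6.png",cv2.resize(im[200:345,262:462],None,fx=4,fy=4,interpolation=cv2.INTER_CUBIC))
s=manip.get_state();print(s['position'],s['contact_force'])
E
```

```text
[0.44237512 0.28061889 0.18150544] [ 0.53690363 -0.53206969 -0.63303298]
```

View pics/t6.png

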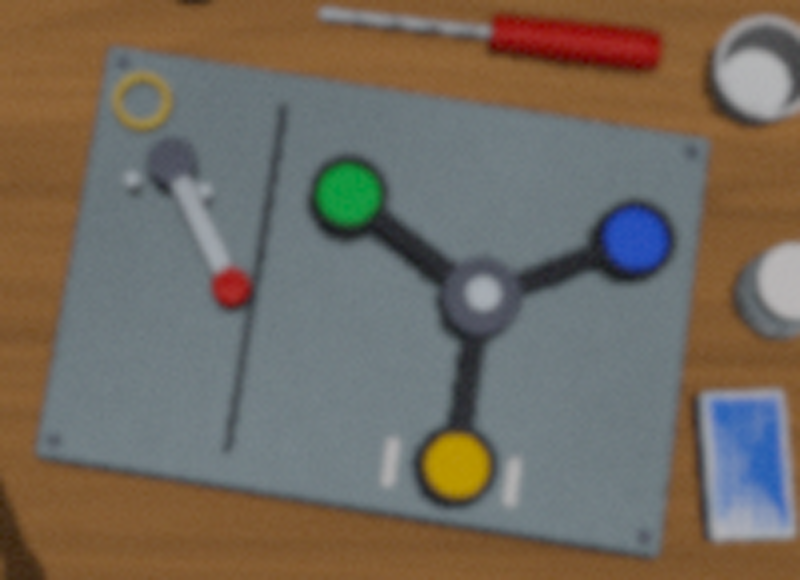

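Lever tip is at (231,287), about 68° (1.18 rad) from closed and against its pin. Amber is unchanged at (456,465), and the bystanders are in place.

```bash
python3 -c "
from rig import manip
print(manip.sign_off())"
```

```text
the job is handed in; nothing more can be done
None
```

The job is handed in: the amber filter is about 2 mm off the port's centre, the shutter is open to about 1.18 of 1.2 rad against its stop pin, and the loose things in the final picture look unmoved; sign-off returned no verdict.

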